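Load the well carrier under the microscope and bolt it in

ROBOT

A 6-joint arm with a two-finger parallel gripper is mounted at the origin on the work surface. World frame = base frame: x ahead of the robot, y to its left, z up, the work surface at z = 0. Lengths are in mm, angles in rad, forces in N, time in s.
With the tool pointing down it reaches from about 150 to 775 mm from the base axis. Payload 6.1 kg.
Tool frame: the origin (TCP) lies between the finger pads; the fingertips stand 11 mm ahead of it and the grasp point (between the pads) lies 8 mm behind it (bot.tips_ahead is the distance from the TCP to the fingertips, in mm); z points along the fingers, y is the line along which they close (so a half turn about z gives the same grasp; the last joint's range is limited). The gripper opens to 85 mm and grips with 20 to 120 N. Pads are 22 mm wide; open, the fingers measure 114 mm over their backs; the gripper's body (76 mm by 85 mm) begins 54 mm behind the grasp point. The pads swing forward as they close: fully open they stand 13 mm farther back than shut.
Start: joints at [1.339, 0.126, -0.04, 1.405, 0, 1.571], TCP at [120.603, 510.944, 242.295] pointing down, gripper open.
Joint ranges: [-2.72, 2.72], [-0.95, 1.95], [-1.27, 1.35], [-1.78, 2.02], [-1.46, 1.47], [-3.14, 3.14]. Speed limits (rad/s): [2.39, 2.39, 3.01, 3.14, 3.14, 3.14].

INTERFACE

Orientations are given as a unit quaternion [x, y, z, w].
In Python, from station import bot gives the robot as it stands.
- The arm moves only by the tool play_rows, never from a script. Its argument "commands" is a list of rows, each an object of numbers: "jaw": the gripper's target within -1 to 1 (fully open at 1, half-way at 0, shut at -1); "tx", "ty", "tz": the shift along the tool's x, y, z in cm; "spin": the turn about the tool's z in degrees. In form: [{"jaw": .., "tx": .., "ty": .., "tz": .., "spin": ..}, ...]. A call has 1 to 12 rows; each row shifts and turns the commanded pose from where the row before left it, along the tool's axes as they then stand; what a row does not reach is not made up. A row lasts 1/10 s, in which the tool goes at most 50 mm and 8.59 degrees, less where a joint would pass 70% of its speed; a pose out of reach is approached as far as the arm can. A call with a gripper value outside its range is refused whole. The fingers move at their own pace and stop on an object; the grip force is fixed at half the most. Time passes only in rows, so rows that do not move let the fingers close. It gives the time, the measured TCP pose, the force, the opening and the grip force at its end, in the units of the state.
- bot.sense(): the state, without advancing time (a new reading comes with each control period).
- bot.camera(name): name is "scene" or "top" or "wrist"; returns a dict with "img" (384x512x3 uint8, red, green, blue), "fov_y" (degrees; the focal length in pixels is half the picture's height over the tangent of half this angle, whatever the lens; pixels are square), "cx", "cy" (the principal point, pixels), "extrinsics" (4x4, takes a point from camera to world coordinates). Camera axes: x right, y up, looking along -z (the intrinsics and any distortion apply to the point x, -y, -z); pixel columns grow to the right and rows downward; lengths in mm; the calibration is good to about 2 mm. A picture is of the moment at which its call begins. There is no depth.
- bot.close_job(): hands the job in; it is judged then, once.
The state is a dict: "clock": time; "qpos": joint angles; "joint_velocities": joint speeds; "effort": joint torques, N m; "position": TCP position; "eef_rot": TCP orientation; "wrist_force": force on the tool from outside, world axes, zero at the start; "moment": the same for the moment, N m; "gripper_width": finger opening in mm; "gripper_force": force on a finger pad.
Only numpy, scipy, OpenCV 4.12 (cv2) and the standard library are available. Lean on these libraries where they do the work, as an engineer would, in place of code of your own. Each camera call takes 0.05 s, during which the arm holds its last target. There are 200 camera calls.

TASK

Lift the white well carrier out of its dock (the blue rib on top is for carrying), set it down on the microscope's base plate in front of the guide rails and let go of it; then, using the blue tab at its front, slide it between the rails and under the microscope head, fully home against the end stop, while the bolt is still drawn back. Then bolt it in: lift the red bolt handle out of its notch, slide the bolt into the slot in the carrier's side, let the handle drop all the way into the brass far notch and let go. Keep the carrier upright, do not knock the microscope head and do not shove the other things on the bench about.

Things in the scene. Friction and masses are not known exactly. Their poses are not given: they have to be found in the camera images.
- carrier: White block, 150 (x) x 90 (y) x 40 mm high, 0.3 to 0.6 kg, six red wells on top. Origin: centre of its underside. In its left (+y) side a slot for the bolt: centred at x = -50 mm, 16 wide in x, from y = 0 out to y = +45, open at top and bottom. Its front end is -x. It starts in the dock.
- rib (a point): Middle of the blue carrying rib on top of the carrier, 60 mm above the carrier's underside, near its centre of mass. The rib is 70 mm long along the carrier's x, 12 thick in y and 42 high (top 21 mm above this point, the block's top face 20 mm below it). Axes as the carrier's.
- tab (a point): Point to grip on the blue tab at the carrier's front (-x) end, 22 mm above its underside, at carrier x = -102 mm. The tab stands out from x = -74 to -118, is 14 mm thick in y and 32 high (6 to 38 above the underside). Axes as the carrier's.
- dock: Fixed grey cradle, on the robot's left or right, that the carrier starts in, turned the same way. Floor plate 225 x 130 mm, 8 thick; low walls to 26 mm high around the carrier (4 mm play); two cheeks 50 mm high stand 10 mm either side of the tab, so the tab cannot be gripped there. Origin: underside, below the carrier's middle.
- home (a point): Point on the top of the white microscope base plate (12 mm thick) where the carrier's origin lies when fully home; axes as the carrier's then. In this frame the carrier comes in along +x; rails 12 mm high and 94 apart inside run x = 0 to +77 mm, flared in front to 105 at x = -43; end stop x = +77. The plate spans x = -235 to +180, y = -120 to +205.
- apron (a point): Point on the base plate 125 mm in front (-x) of point home, same axes and height: a good place for the carrier's origin when set down, just clear of the rails. There the rib is still clear of the microscope head; at home the head leaves no room for a gripper on the rib, only on the tab.
- head: Microscope head on a column, fixed to the base. Origin on the table under point home, same axes. Black objective, up to 72 mm across, at x = +55 mm, y = 0, its lower end 117 above the table; above 190 the white housing with eyepieces takes x = +20 to 170, y = -100 to +75, up to 290 high. The column stands at x = 135, y = -75.
- bolt (a joint): Travel of the bolt, m: 0 drawn back with the handle in the near notch (as it starts), at most 0.056; grows as it slides to -y of point home into the carrier's slot. Needs 1 to 2 N, stays where left. The brass far notch lies at a travel of 0.038 to 0.050, set anew each time and not measured: feel for it or look.
- handle (a joint): Turn of the bolt handle about the rod, rad: 0 level in a notch, pointing to -x of point home; grows as it is lifted, at most 1.25. A comb wall (25 to 35 mm from the rod axis, top 10 above it) keeps the 12 mm wide arm in its 17 mm notch; clear above 0.65. Let go between notches it falls onto the comb, about 0.6; over a notch it falls to 0 unless a finger rubs on it.
- grip (a point): Middle of the red grip at the end of the bolt handle, 65 mm from the rod axis. Grip: 26 mm along the handle, 16 thick along the rod, 18 deep. Axes: x along the handle to the rod, y along the rod away from the carrier. In a notch it is 42 mm above the table, 21 of it free air over the base plate. The rod is along y of point home at x = -50 mm, 30 above the plate.
- rack: Bystander: yellow tube rack with blue-capped tubes, 100 x 190 x 105 mm, on the side where the dock is not. Origin: centre of its underside.
- media: Bystander: glass bottle, 70 mm across, 170 high, blue cap. Origin: centre of its underside.
- tips_red: Bystander: red tip box with clear lid, 85 x 125 x 85 mm. Origin: centre of its underside.
- tips_blue: Bystander: blue tip box with clear lid, 85 x 125 x 85 mm. Origin: centre of its underside.
- wellplate: Bystander: clear well plate, 127 x 85 x 20 mm, lying near the robot. Origin: centre of its underside.
- pipette: Bystander: grey and white pipette, 240 mm long, lying near the robot. Origin: on its underside, mid-length.
- beaker: Bystander: glass beaker, 90 mm across, 110 high. Origin: centre of its underside.

How it is judged:
By the outcome, as a careful person would: the job done as asked, in the order asked, and still so for the second after the job is handed in, with the robot touching nothing.
It also fails if it takes over 66 s, if anything falls off the work surface, if the arm or the gripper's body presses on something with over 40 N, if the wrist force passes 120 N, or if a joint passes its speed limit or range.

## Working session

There is one attempt and no reset: what is moved stays moved. The work goes in short steps, Python scripts to look and compute and a tool call to move; the robot and the scene stay as the last step left them, time stands still between calls to the robot, and variables do not carry over. Pictures are saved under pics/ and viewed, at most 10 in all, crops included, and the job is handed in when it is done.

Besides the shell and the picture viewer there is one more tool, called as name([rows], argument=value, ...), one row to a line, values as JSON. play_rows: Moves the arm, as the interface text tells. Its arguments: {"type":"object","properties":{"commands":{"type":"array"}},"required":["commands"]}

```bash
mkdir -p pics; ls; cat > h.py <<'E'
import numpy as np, cv2
from station import bot
def cam(n,save=None):
    c=bot.camera(n); c['img']=np.ascontiguousarray(c['img'])
    if save: cv2.imwrite('pics/'+save,c['img'][:,:,::-1])
    return c
def ray(c,u,v):
    f=c['img'].shape[0]/2/np.tan(np.radians(c['fov_y'])/2); E=np.array(c['extrinsics'])
    d=E[:3,:3]@np.array([(u-c['cx'])/f,-(v-c['cy'])/f,-1]); return E[:3,3],d
def onz(c,u,v,z):
    o,d=ray(c,u,v); return o+d*(z-o[2])/d[2]
E
python3 - <<'E'
from h import *
for n in('top','scene'):
    c=cam(n,n+'1.png'); print(n,c['fov_y'],c['cx'],c['cy'],{k:v for k,v in c.items() if k not in('img',)})
s=bot.sense(); print(s)
a=cv2.imread('pics/top1.png');
E
```

```text
pics
top 45.71759134911361 251.92738084097456 192.6415286859227 {'fov_y': 45.71759134911361, 'cx': 251.92738084097456, 'cy': 192.6415286859227, 'extrinsics': array([[-1.11630282e-01,  9.70460577e-01, -2.13880687e-01,
         1.15906969e+02],
       [-9.93747073e-01, -1.09518761e-01,  2.17346714e-02,
         1.40722006e+01],
       [-2.33130593e-03,  2.14969554e-01,  9.76617968e-01,
         1.74075198e+03],
       [ 0.00000000e+00,  0.00000000e+00,  0.00000000e+00,
         1.00000000e+00]])}
scene 50.8007559235451 254.39410035750845 193.19842315464118 {'fov_y': 50.8007559235451, 'cx': 254.39410035750845, 'cy': 193.19842315464118, 'extrinsics': array([[ 8.63477478e-01, -3.70262410e-01,  3.42508967e-01,
         9.67599757e+02],
       [ 5.04348342e-01,  6.42265471e-01, -5.77172258e-01,
        -8.09994699e+02],
       [-6.27649148e-03,  6.71119075e-01,  7.41323001e-01,
         1.09497386e+03],
       [ 0.00000000e+00,  0.00000000e+00,  0.00000000e+00,
         1.00000000e+00]])}
{'clock': 0.1, 'qpos': array([ 1.33900144e+00,  1.26337000e-01, -4.05005388e-02,  1.40541109e+00,
       -1.78802830e-05,  1.57076822e+00]), 'joint_velocities': array([-0.00156909, -0.00129085,  0.00173671,  0.0014532 ,  0.00041545,
        0.00098563]), 'effort': array([-3.39656626e-04, -4.36903453e+01,  3.53606057e+01,  1.35390324e-02,
       -5.88015882e-05,  1.45922792e-05]), 'position': array([120.5292286 , 510.61390027, 241.60021319]), 'eef_rot': array([ 1.15624163e-01,  9.93292769e-01, -7.22312979e-04, -7.51008278e-05]), 'wrist_force': array([-0.76357575,  0.14327543, -0.14406302]), 'moment': array([-0.02054457, -0.04781292, -0.01536381]), 'gripper_force': 0.0, 'gripper_width': 85.5572721613688}
```

View pics/top1.png

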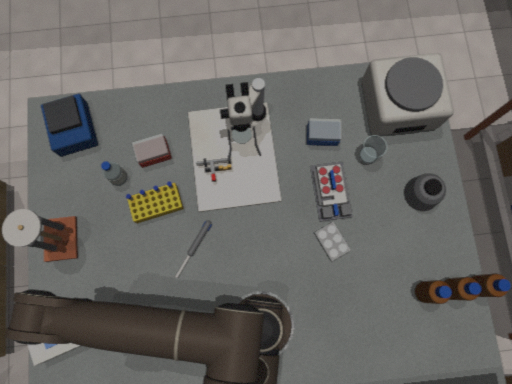

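View pics/scene1.png

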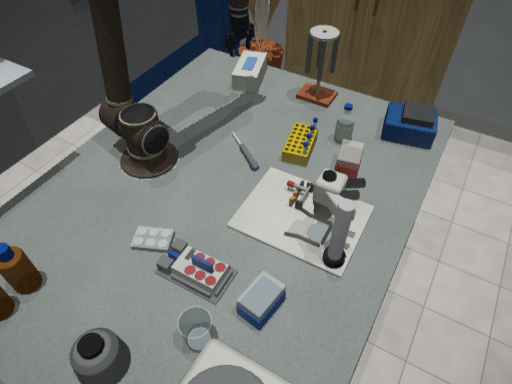

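The top picture shows the carrier at about (332,187) in the dock, on the robot's right. The microscope base plate is at (190–280, 100–210), with the red bolt handle at (213,178) and a brass notch near (225,167). The scene picture agrees. Next I measure with masks and an enlarged crop.

```bash
cat > m.py <<'E'
from h import *
c=cam('top'); s=cam('scene')
def comps(c,lo,hi,amin,box,z):
    h=cv2.cvtColor(c['img'],cv2.COLOR_RGB2HSV); m=cv2.inRange(h,lo,hi)
    n,l,st,ce=cv2.connectedComponentsWithStats(m)
    for i in range(1,n):
        if st[i,4]>=amin and box[0]<ce[i][0]<box[1] and box[2]<ce[i][1]<box[3]:
            pts=cv2.findContours((l==i).astype('uint8'),0,1)[0][0]
            r=cv2.minAreaRect(pts)
            print(ce[i].round(1),st[i],'rect',np.round(cv2.boxPoints(r),1).tolist(),'z%d'%z,onz(c,*ce[i],z)[:2].round(1))
print('blue top');comps(c,(100,120,50),(130,255,255),8,(300,370,150,225),81)
print('red top');comps(c,(0,120,80),(8,255,255),5,(190,370,150,225),40)
comps(c,(172,120,80),(180,255,255),5,(190,370,150,225),40)
print('blue sc');comps(s,(100,120,50),(130,255,255),8,(150,260,220,300),60)
print('red sc');comps(s,(0,120,80),(8,255,255),5,(150,320,170,300),50)
print('brass');comps(c,(12,100,60),(28,255,255),4,(195,260,140,200),42);comps(s,(12,100,60),(28,255,255),4,(270,330,170,230),42)
print('plate')
h=cv2.cvtColor(c['img'],cv2.COLOR_RGB2HSV); m=cv2.inRange(h,(0,0,165),(180,40,255)); m=cv2.morphologyEx(m,cv2.MORPH_OPEN,np.ones((3,3)))
n,l,st,ce=cv2.connectedComponentsWithStats(m); i=l[190,240]; print(st[i])
pts=cv2.findContours((l==i).astype('uint8'),0,1)[0][0]
b=cv2.boxPoints(cv2.minAreaRect(pts)); print(b.tolist(),[onz(c,*p,12)[:2].round(1).tolist() for p in b])
cr=lambda c,x,y,w,hh,k:cv2.resize(c['img'][y:y+hh,x:x+w,::-1],None,fx=k,fy=k,interpolation=cv2.INTER_CUBIC)
cv2.imwrite('pics/t2.png',cr(c,180,75,185,145,4)); cv2.imwrite('pics/s2.png',cr(s,150,160,230,140,3.4))
E
python3 m.py
```

```text
blue top
[332.2 179.4] [330 171   6  18  59] rect [[329.1000061035156, 171.3000030517578], [332.5, 170.8000030517578], [335.29998779296875, 187.8000030517578], [331.8999938964844, 188.39999389648438]] z81 [ 496.2 -327.9]
[335.5 209.8] [333 204   6  12  50] rect [[332.3999938964844, 204.39999389648438], [336.8999938964844, 203.6999969482422], [338.79998779296875, 214.6999969482422], [334.20001220703125, 215.5]] z81 [ 380.2 -322.7]
red top
[213.2 176.9] [212 174   4   7  21] rect [[212.0, 174.0], [215.0, 174.0], [215.0, 180.0], [212.0, 180.0]] z40 [567.  117.6]
[325.1 188.6] [323 187   6   5  10] rect [[321.79998779296875, 187.89999389648438], [327.1000061035156, 185.8000030517578], [328.29998779296875, 188.89999389648438], [323.0, 191.0]] z40 [ 472.7 -304. ]
[336.  169.2] [333 166   7   7  31] rect [[332.3999938964844, 167.8000030517578], [337.20001220703125, 165.39999389648438], [339.79998779296875, 170.60000610351562], [335.0, 173.0]] z40 [ 544.  -357.1]
[322.5 170.7] [320 168   6   6  25] rect [[320.0, 168.0], [325.0, 168.0], [325.0, 173.0], [320.0, 173.0]] z40 [ 544.  -304.3]
[337
[... 1058 characters left out ...]
]
red sc
[290.  182.9] [287 181   7   5  28] rect [[287.0, 181.0], [293.0, 181.0], [293.0, 185.0], [287.0, 185.0]] z50 [570.  109.7]
brass
[224.2 167.3] [218 165  13   5  44] rect [[217.8000030517578, 166.10000610351562], [230.0, 164.8000030517578], [230.39999389648438, 168.5], [218.1999969482422, 169.89999389648438]] z42 [599.7  71.6]
[293.3 197.3] [289 190   9  16  67] rect [[287.0, 204.0], [294.6000061035156, 188.8000030517578], [299.0, 191.0], [291.3999938964844, 206.1999969482422]] z42 [607.9  60.7]
plate
[     0      0    512    384 196554]
[[-1.1725993778939105e-14, 0.0], [511.0, 0.0], [511.0, 383.0], [0.0, 383.0]] [[1457.1, 955.5], [1209.0, -1220.3], [-297.3, -862.2], [-95.1, 945.2]]
```

View pics/t2.png

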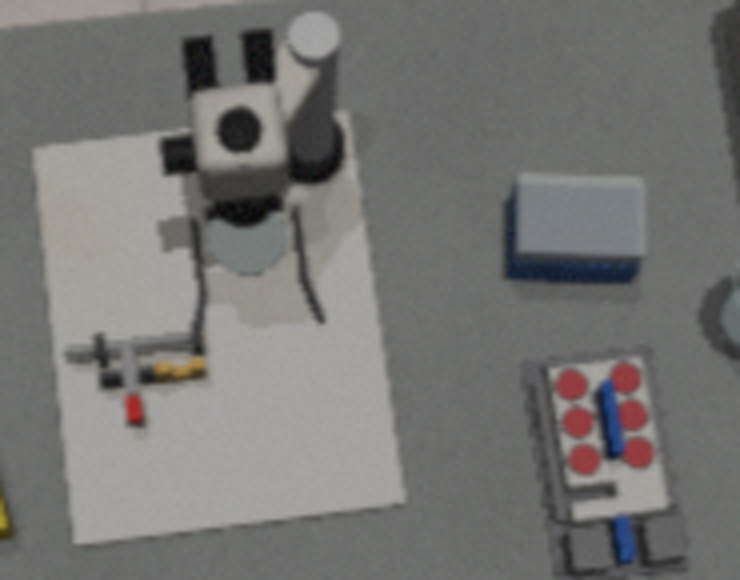

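View pics/s2.png

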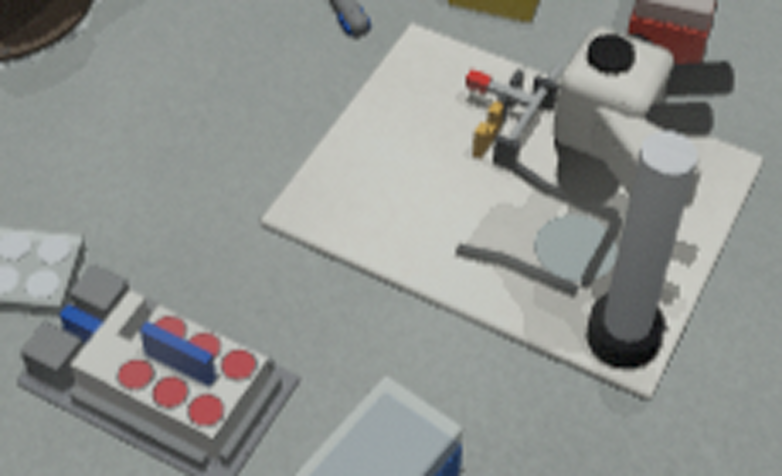

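The crops show the rails, bolt and comb clearly. The plate corners in the t2 crop are at (33,148), (75,543), (405,500) and (350,113), and I can now fit the home frame from them.

```bash
cat > f.py <<'E'
from h import *
c=cam('top'); s=cam('scene')
t=lambda u,v:(180+u/4-.4,75+v/4-.4); q=lambda u,v:(150+u/3.4-.4,160+v/3.4-.4)
H=np.array([[180,205],[-235,205],[-235,-120],[180,-120.]])
def fit(A,B):
    a=A-A.mean(0);b=B-B.mean(0); th=np.arctan2((a[:,0]*b[:,1]-a[:,1]*b[:,0]).sum(),(a*b).sum())
    R=np.array([[np.cos(th),-np.sin(th)],[np.sin(th),np.cos(th)]]); o=B.mean(0)-R@A.mean(0)
    return th,R,o,(A@R.T+o-B)
for c_,P in((c,[t(33,148),t(75,543),t(405,500),t(350,113)]),(s,[q(761,158),q(412,24),q(264,222),q(650,394)])):
    W=np.array([onz(c_,*p,12)[:2] for p in P]); th,R,o,r=fit(H,W); print('home yaw',np.degrees(th),o.round(1),'res',r.round(1).tolist(),'apron',(R@[-125,0]+o).round(1))
W=[[(336,169.2),(337.7,178.3),(339,187.7)],[(322.5,170.7),(324,180.4),(325.5,189.3)]]
P=np.array([[onz(c,*p,48)[:2] for p in w] for w in W]); print(P.round(1).tolist(),'wells mean',P.mean((0,1)))
d=P[:,0]-P[:,2];print(np.degrees(np.arctan2(d[:,1],d[:,0]))); e=P[1]-P[0]; print(np.degrees(np.arctan2(e[:,1],e[:,0]))-90)
E
python3 f.py
```

```text
home yaw 0.8065926174040997 [682.8 -11. ] res [[2.6, 0.7], [-3.3, 2.0], [-5.0, -1.7], [5.7, -1.1]] apron [557.8 -12.8]
home yaw 1.1827638750434373 [687.9 -15. ] res [[4.4, 4.7], [-3.7, 1.8], [-5.2, -2.6], [4.6, -3.9]] apron [562.9 -17.6]
[[[542.1, -355.3], [505.7, -356.4], [468.6, -355.7]], [[542.0, -302.9], [503.4, -303.0], [468.1, -303.6]]] wells mean [ 504.98352297 -329.48963585]
[0.25453703 0.57368753]
[0.09217102 2.486707   0.46487906]
```

play_rows([
  {"jaw": 1, "tx": -2, "ty": -2.5},
  {"jaw": 1, "tx": -2.8, "ty": -3.6},
  {"jaw": 1, "tx": -2.8, "ty": -3.6},
  {"jaw": 1, "tx": -2.8, "ty": -3.6},
  {"jaw": 1, "tx": -2.8, "ty": -3.6},
  {"jaw": 1, "tx": -2.8, "ty": -3.6},
  {"jaw": 1, "tx": -2.8, "ty": -3.6},
  {"jaw": 1, "tx": -2.8, "ty": -3.6},
  {"jaw": 1, "tx": -2.8, "ty": -3.6},
  {"jaw": 1, "tx": -2.8, "ty": -3.6},
  {"jaw": 1, "tx": -2.8, "ty": -3.6},
  {"jaw": 1, "tx": -2.8, "ty": -3.6},
])

```text
invalid input
```

play_rows([
  {"jaw": 1, "tx": -2.8, "ty": -3.6},
  {"jaw": 1, "tx": -2.8, "ty": -3.6},
  {"jaw": 1, "tx": -2.8, "ty": -3.6},
  {"jaw": 1, "tx": -2.8, "ty": -3.6},
  {"jaw": 1, "tx": -2.8, "ty": -3.6},
  {"jaw": 1, "tx": -2.8, "ty": -3.6},
  {"jaw": 1, "tx": -2.8, "ty": -3.6},
  {"jaw": 1, "tx": -2.7, "ty": -3.5},
  {"jaw": 1, "tx": -1.0, "ty": -1.4, "spin": -6.9},
  {"jaw": 1, "spin": -6.9},
  {"jaw": 1},
  {"jaw": 1},
])

```text
invalid input
```

```bash
cat >> h.py <<'E'
from scipy.spatial.transform import Rotation as Ro
def st():
    s=bot.sense(); R=Ro.from_quat(s['eef_rot']).as_matrix()
    print('t%.2f'%s['clock'],'pos',s['position'].round(1),'yaw %.2f'%np.degrees(np.arctan2(-R[0,1],R[1,1])),'tilt',(R[:2,2]*57.3).round(2),'F',s['wrist_force'].round(1),'M',s['moment'].round(2),'w %.1f gf %.1f'%(s['gripper_width'],s['gripper_force'])); return s
E
python3 - <<'E'
from h import *
st(); c=cam('wrist','w1.png'); print(c['fov_y'],c['cx'],c['cy'],np.array(c['extrinsics']).round(3))
E
```

```text
t0.30 pos [120.6 510.8 242. ] yaw -13.28 tilt [-0.01 -0.04] F [-0.4 -0.5  0.1] M [-0.01  0.01 -0.01] w 85.1 gf 0.0
68.75649685302905 254.24461101918175 188.38637109792452 [[ 2.29000e-01 -9.33000e-01 -2.78000e-01  4.99510e+01]
 [ 9.74000e-01  2.19000e-01  6.60000e-02  5.28396e+02]
 [-1.00000e-03 -2.86000e-01  9.58000e-01  3.74410e+02]
 [ 0.00000e+00  0.00000e+00  0.00000e+00  1.00000e+00]]
```

View pics/w1.png

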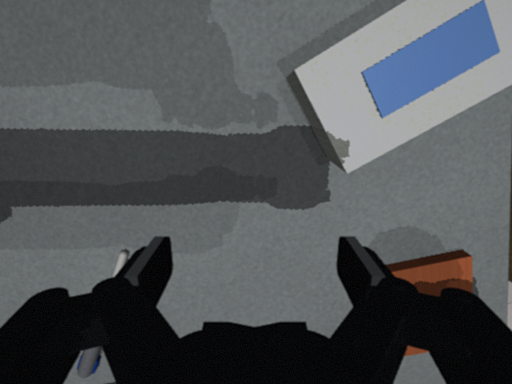

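The arm has not moved: the rows apparently need all five keys. The wrist picture just shows bench clutter under the start pose, with the fingertips near rows 240–290. I'll retry with full rows.

play_rows([
  {"jaw": 1, "tx": -2, "ty": -2.5, "tz": 0, "spin": 0},
  {"jaw": 1, "tx": -2.8, "ty": -3.6, "tz": 0, "spin": 0},
  {"jaw": 1, "tx": -2.8, "ty": -3.6, "tz": 0, "spin": 0},
  {"jaw": 1, "tx": -2.8, "ty": -3.6, "tz": 0, "spin": 0},
  {"jaw": 1, "tx": -2.8, "ty": -3.6, "tz": 0, "spin": 0},
  {"jaw": 1, "tx": -2.8, "ty": -3.6, "tz": 0, "spin": 0},
  {"jaw": 1, "tx": -2.8, "ty": -3.6, "tz": 0, "spin": 0},
  {"jaw": 1, "tx": -2.8, "ty": -3.6, "tz": 0, "spin": 0},
  {"jaw": 1, "tx": -2.8, "ty": -3.6, "tz": 0, "spin": 0},
  {"jaw": 1, "tx": -2.8, "ty": -3.6, "tz": 0, "spin": 0},
  {"jaw": 1, "tx": -2.8, "ty": -3.6, "tz": 0, "spin": 0},
  {"jaw": 1, "tx": -2.8, "ty": -3.6, "tz": 0, "spin": 0},
])

```text
clock: 1.55
position: [343.4, 23.9, 242.6]
eef_rot: [0.116, 0.993, 0.0, 0.001]
wrist_force: [0.7, 0.6, -0.1]
gripper_width: 85.5
gripper_force: 0.0
```

play_rows([
  {"jaw": 1, "tx": -2.8, "ty": -3.7, "tz": 0, "spin": 0},
  {"jaw": 1, "tx": -2.8, "ty": -3.7, "tz": 0, "spin": 0},
  {"jaw": 1, "tx": -2.8, "ty": -3.7, "tz": 0, "spin": 0},
  {"jaw": 1, "tx": -2.8, "ty": -3.7, "tz": 0, "spin": 0},
  {"jaw": 1, "tx": -2.8, "ty": -3.7, "tz": 0, "spin": 0},
  {"jaw": 1, "tx": -2.8, "ty": -3.7, "tz": 0, "spin": 0},
  {"jaw": 1, "tx": -2.8, "ty": -3.7, "tz": 0, "spin": 0},
  {"jaw": 1, "tx": -2.8, "ty": -3.7, "tz": 0, "spin": 0},
  {"jaw": 1, "tx": -1.0, "ty": -1.3, "tz": 0, "spin": -6.9},
  {"jaw": 1, "tx": 0, "ty": 0, "tz": 0, "spin": -6.9},
  {"jaw": 1, "tx": 0, "ty": 0, "tz": 0, "spin": 0},
])

```text
clock: 2.65
position: [499.9, -329.3, 241.5]
eef_rot: [-0.004, 1.0, 0.0, -0.001]
wrist_force: [0.0, -0.4, -0.1]
gripper_width: 85.3
gripper_force: 0.0
```

```bash
cat > w.py <<'E'
from h import *
import sys
st(); c=cam('wrist','w2.png'); h=cv2.cvtColor(c['img'],cv2.COLOR_RGB2HSV)
def comps(lo,hi,zs,amin=60):
    m=cv2.inRange(h,lo,hi); n,l,sa,ce=cv2.connectedComponentsWithStats(m)
    for i in range(1,n):
        if sa[i,4]>=amin:
            b=cv2.boxPoints(cv2.minAreaRect(cv2.findContours((l==i).astype('uint8'),0,1)[0][0]))
            print(ce[i].round(1),sa[i].tolist(),b.round(1).tolist(),[onz(c,*ce[i],z)[:2].round(1).tolist() for z in zs])
            for z in zs: print('   ',[onz(c,*p,z)[:2].round(1).tolist() for p in b])
print('blue');comps((100,110,40),(130,255,255),(89,46))
print('red');comps((0,100,70),(8,255,255),(48,));comps((172,100,70),(180,255,255),(48,))
E
python3 w.py
```

```text
t2.65 pos [ 499.9 -329.3  241.5] yaw 0.48 tilt [-0.06  0.04] F [ 0.  -0.4 -0.1] M [ 0.02 -0.04 -0.03] w 85.3 gf 0.0
blue
[253.   68.6] [247, 48, 13, 42, 540] [[247.0, 48.0], [259.0, 48.0], [259.0, 89.0], [247.0, 89.0]] [[394.7, -330.6], [389.7, -330.8]]
    [[377.2, -336.3], [377.1, -325.2], [412.8, -324.7], [412.9, -336.2]]
    [[369.6, -337.3], [369.5, -324.6], [410.5, -324.0], [410.7, -337.2]]
[254.1 172.3] [249, 139, 11, 68, 713] [[249.0, 139.0], [259.0, 139.0], [259.0, 206.0], [249.0, 206.0]] [[494.8, -328.6], [504.9, -328.5]]
    [[460.4, -334.1], [460.3, -324.0], [532.0, -323.0], [532.1, -333.8]]
    [[465.3, -334.8], [465.2, -323.2], [547.8, -322.0], [547.9, -334.4]]
[256.3 277.8] [211, 261, 92, 35, 1989] [[210.60000610351562, 285.0], [213.3000030517578, 260.5], [304.6000061035156, 270.70001220703125], [301.8999938964844, 295.20001220703125]] [[621.4, -324.8], [650.7, -324.2]]
    [[631.6, -378.7], [598.9, -374.4], [611.4, -268.9], [644.8, -270.1]]
    [[662.4, -386.2], [624.8, -381.2], [639.1, -259.7], [677.6, -261.2]]
red
[231.1 142.2] [219, 130, 25, 25, 503] [[219.0, 130.0
[... 411 characters left out ...]
.0, 185.0], [221.0, 185.0]] [[506.1, -354.5]]
    [[492.3, -367.6], [492.0, -340.5], [520.2, -340.6], [520.5, -368.3]]
[276.  173.2] [264, 162, 25, 24, 450] [[259.5, 173.5], [276.0, 157.0], [292.5, 173.5], [276.0, 190.0]] [[505.3, -302.3]]
    [[505.8, -322.0], [485.7, -303.0], [505.4, -282.7], [526.2, -301.7]]
[233.2 203.1] [222, 192, 24, 23, 421] [[222.0, 192.0], [245.0, 192.0], [245.0, 214.0], [222.0, 214.0]] [[543.6, -353.8]]
    [[529.3, -367.3], [529.1, -339.3], [557.8, -339.3], [558.0, -368.0]]
[275.7 202.6] [265, 192, 23, 22, 408] [[265.0, 192.0], [287.0, 192.0], [287.0, 213.0], [265.0, 213.0]] [[542.4, -301.5]]
    [[528.9, -315.0], [528.6, -288.2], [556.0, -287.1], [556.2, -314.4]]
```

View pics/w2.png

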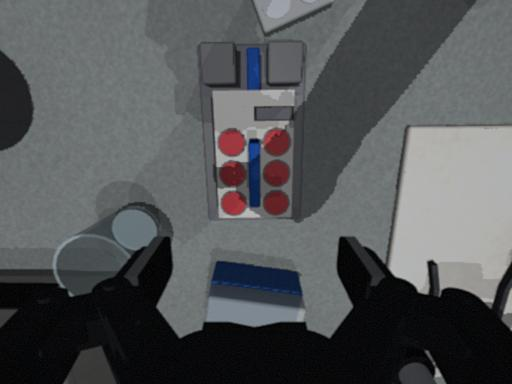

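The wrist picture shows the carrier from row 90 (front) to row 218. The rib is at column 254, rows 139–206, and the tab at (253,68). That gives the rib at (496,−329), the carrier origin x at about 486.5 and its yaw at about 1.2°. Now I grasp the rib.

play_rows([
  {"jaw": 1, "tx": 0.4, "ty": 0.06, "tz": 3, "spin": -0.7},
  {"jaw": 1, "tx": 0, "ty": 0, "tz": 4.5, "spin": 0},
  {"jaw": 1, "tx": 0, "ty": 0, "tz": 4.5, "spin": 0},
  {"jaw": 1, "tx": 0, "ty": 0, "tz": 3.5, "spin": 0},
  {"jaw": 1, "tx": 0, "ty": 0, "tz": 1.8, "spin": 0},
  {"jaw": -1, "tx": 0, "ty": 0, "tz": 0, "spin": 0},
  {"jaw": -1, "tx": 0, "ty": 0, "tz": 0, "spin": 0},
  {"jaw": -1, "tx": 0, "ty": 0, "tz": 0, "spin": 0},
  {"jaw": -1, "tx": 0, "ty": 0, "tz": 0, "spin": 0},
  {"jaw": -1, "tx": 0, "ty": 0, "tz": 0, "spin": 0},
  {"jaw": -1, "tx": 0, "ty": 0, "tz": 0, "spin": 0},
])

```text
clock: 3.8
position: [496.6, -328.9, 70.5]
eef_rot: [-0.01, 1.0, -0.001, 0.001]
wrist_force: [0.1, -1.9, 4.3]
gripper_width: 11.0
gripper_force: 63.2
```

```bash
python3 -c "
from h import *
st()"
```

```text
t3.80 pos [ 496.6 -328.9   70.5] yaw 1.19 tilt [ 0.11 -0.11] F [ 0.1 -1.9  4.3] M [-0.24  0.04 -0.04] w 11.0 gf 63.2
```

play_rows([
  {"jaw": -1, "tx": 0, "ty": 0, "tz": -0.5, "spin": 0},
  {"jaw": -1, "tx": 0, "ty": 0, "tz": -1.5, "spin": 0},
  {"jaw": -1, "tx": 0, "ty": 0, "tz": -2.5, "spin": 0},
  {"jaw": -1, "tx": 0, "ty": 0, "tz": -3, "spin": 0},
  {"jaw": -1, "tx": 0, "ty": 0, "tz": -2, "spin": 0},
  {"jaw": -1, "tx": 0, "ty": 0, "tz": -0.5, "spin": 0},
  {"jaw": -1, "tx": 0, "ty": 0, "tz": 0, "spin": 0},
])

```text
clock: 4.5
position: [495.8, -327.9, 169.1]
eef_rot: [-0.011, 1.0, 0.0, -0.0]
wrist_force: [-0.5, 0.3, -5.0]
gripper_width: 10.4
gripper_force: 61.9
```

```bash
python3 w.py | head -8; python3 -c "
from h import *
c=cam('scene','s3.png')"
```

```text
t4.50 pos [ 495.8 -327.9  169.1] yaw 1.22 tilt [-0.01  0.02] F [-0.5  0.3 -5. ] M [ 0.02 -0.06  0.02] w 10.4 gf 61.9
blue
[254.1  39. ] [241, 0, 28, 79, 2147] [[241.0, 0.0], [268.0, 0.0], [268.0, 78.0], [241.0, 78.0]] [[380.4, -329.8], [371.7, -330.0]]
    [[357.5, -338.9], [357.1, -321.2], [405.0, -319.4], [405.4, -338.5]]
    [[344.2, -341.0], [343.7, -319.6], [401.3, -317.5], [401.8, -340.5]]
[254.3 252.2] [236, 179, 37, 148, 3601] [[236.0, 179.0], [272.0, 179.0], [272.0, 326.0], [236.0, 326.0]] [[543.1, -326.0], [567.3, -325.4]]
    [[479.3, -341.8], [478.7, -313.6], [619.2, -307.9], [619.9, -341.2]]
    [[490.7, -344.4], [489.9, -310.5], [658.9, -303.7], [659.7, -343.7]]
```

play_rows([
  {"jaw": -1, "tx": -0.4, "ty": 1.5, "tz": 0, "spin": 0},
  {"jaw": -1, "tx": -0.8, "ty": 3.3, "tz": 0, "spin": 0},
  {"jaw": -1, "tx": -1, "ty": 4, "tz": 0, "spin": 0},
  {"jaw": -1, "tx": -1, "ty": 4, "tz": 0, "spin": 0},
  {"jaw": -1, "tx": -1, "ty": 4, "tz": 0, "spin": 0},
  {"jaw": -1, "tx": -1, "ty": 4, "tz": 0, "spin": 0},
  {"jaw": -1, "tx": -1, "ty": 4, "tz": 0, "spin": 0},
  {"jaw": -1, "tx": -0.9, "ty": 3.5, "tz": 0, "spin": 0},
  {"jaw": -1, "tx": -0.4, "ty": 2, "tz": 0, "spin": 0},
  {"jaw": -1, "tx": -0.15, "ty": 0.85, "tz": 0, "spin": 0},
  {"jaw": -1, "tx": 0, "ty": 0, "tz": 0, "spin": 0},
  {"jaw": -1, "tx": 0, "ty": 0, "tz": 0, "spin": 0},
])

```text
clock: 5.8
position: [565.2, -15.4, 168.7]
eef_rot: [-0.011, 1.0, -0.0, -0.001]
wrist_force: [-0.3, -1.4, -5.4]
gripper_width: 11.1
gripper_force: 61.8
```

```bash
python3 - <<'E'
from h import *
st(); a=cam('top'); b=cam('wrist')
k=cv2.resize(a['img'][85:235,180:310],None,fx=3.9,fy=3.9,interpolation=2)[:, :, ::-1]
# stack wrist (scaled) beside
w=cv2.resize(b['img'],(290,218))[:,:,::-1]
o=np.zeros((585,800,3),'uint8'); o[:k.shape[0],:k.shape[1]]=k; o[:218,510:800]=w
cv2.imwrite('pics/t4.png',o)
cv2.imwrite('pics/w4.png',b['img'][:,:,::-1])
E
```

```text
t5.80 pos [565.2 -15.4 168.7] yaw 1.22 tilt [-0.07 -0.03] F [-0.3 -1.4 -5.4] M [ 0.02 -0.03  0.04] w 11.1 gf 61.8
```

View pics/t4.png

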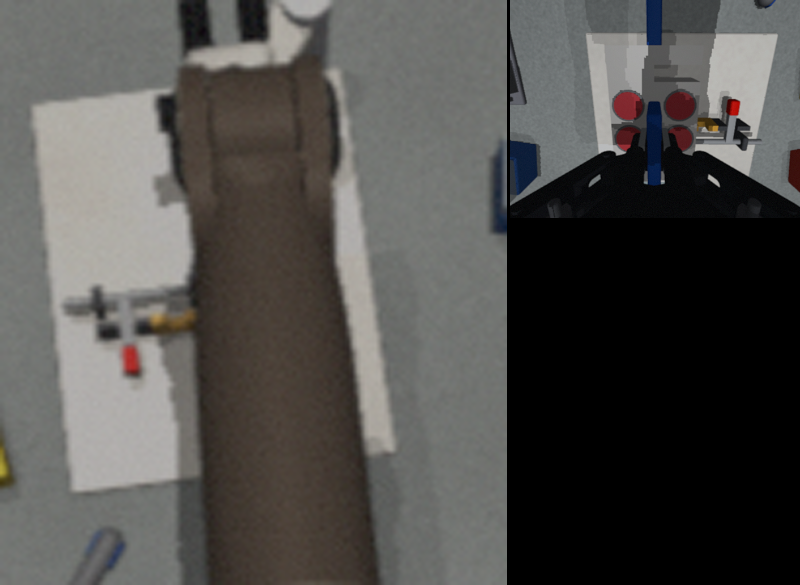

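The wrist inset shows the plate's front corners at about (136,60) and (471,60) in full-size pixels, with the handle's red grip on the right. I'll refine the home frame from those.

```bash
cat > p.py <<'E'
from h import *
c=cam('wrist'); st(); h=cv2.cvtColor(c['img'],cv2.COLOR_RGB2HSV)
g=cv2.cvtColor(c['img'],cv2.COLOR_RGB2GRAY).astype(float)
dv=np.diff(g,axis=0); 
W=lambda u,v:onz(c,u,v,12)[:2]
def line(P):
    P=np.array(P); vx,vy,x,y=cv2.fitLine(P.astype('float32'),cv2.DIST_HUBER,0,.01,.01).ravel(); return np.array([x,y]),np.array([vx,vy])
fr=[W(u,45+dv[45:75,u].argmax()+.5) for u in list(range(145,235,3))+list(range(290,325,3))+list(range(380,460,3))]
dh=np.diff(g,axis=1)
lf=[W(115+dh[v,115:165].argmax()+.5,v) for v in range(75,220,3)]
rt=[W(430+dh[v,430:490].argmin()+.5,v) for v in range(75,150,3)]
for n,P in(('front',fr),('right(-y)',lf),('left(+y)',rt)):
    o,d=line(P); print(n,o.round(1),'ang %.2f'%np.degrees(np.arctan2(d[1],d[0])), 'res',np.abs((np.array(P)-o)@[-d[1],d[0]]).mean().round(2))
m=cv2.inRange(h,(0,120,80),(8,255,255)); n,l,sa,ce=cv2.connectedComponentsWithStats(m)
for i in range(1,n):
    if sa[i,4]>30 and ce[i][0]>360: print('grip',ce[i],sa[i],onz(c,*ce[i],51),onz(c,*ce[i],42))
E
python3 p.py
```

```text
t5.95 pos [565.5 -16.1 169.2] yaw 1.13 tilt [-0.02 -0.02] F [ 0.4  0.2 -4.5] M [-0.02 -0.07  0.  ] w 11.4 gf 61.8
front [449.6  24.1] ang -89.01 res 0.21
right(-y) [ 554.1 -130.1] ang 1.11 res 0.31
left(+y) [494.9 190.4] ang 1.09 res 0.27
grip [396.23832924 189.56756757] [387 177  19  26 407] [565.82838272 117.22025773  51.        ] [568.44955035 122.03084173  42.        ]
```

play_rows([
  {"jaw": -1, "tx": -0.1, "ty": 0.42, "tz": 1.5, "spin": 0},
  {"jaw": -1, "tx": 0, "ty": 0, "tz": 3, "spin": 0},
  {"jaw": -1, "tx": 0, "ty": 0, "tz": 2.5, "spin": 0},
  {"jaw": -1, "tx": 0, "ty": 0, "tz": 1.2, "spin": 0},
  {"jaw": -1, "tx": 0, "ty": 0, "tz": 0.5, "spin": 0},
  {"jaw": -1, "tx": 0, "ty": 0, "tz": 0.3, "spin": 0},
  {"jaw": -1, "tx": 0, "ty": 0, "tz": 0.2, "spin": 0},
  {"jaw": -1, "tx": 0, "ty": 0, "tz": 0, "spin": 0},
])

```text
clock: 6.75
position: [567.2, -10.9, 78.2]
eef_rot: [-0.011, 1.0, -0.0, 0.001]
wrist_force: [0.8, 0.8, -5.0]
gripper_width: 11.1
gripper_force: 61.7
```

play_rows([
  {"jaw": -1, "tx": 0, "ty": 0, "tz": 0.15, "spin": 0},
  {"jaw": -1, "tx": 0, "ty": 0, "tz": 0.15, "spin": 0},
  {"jaw": -1, "tx": 0, "ty": 0, "tz": 0, "spin": 0},
])

```text
clock: 7.05
position: [566.9, -10.8, 74.6]
eef_rot: [-0.011, 1.0, -0.0, 0.0]
wrist_force: [-0.2, -0.1, -4.7]
gripper_width: 11.2
gripper_force: 61.8
```

play_rows([
  {"jaw": -1, "tx": 0, "ty": 0, "tz": 0.1, "spin": 0},
  {"jaw": -1, "tx": 0, "ty": 0, "tz": 0.1, "spin": 0},
  {"jaw": -1, "tx": 0, "ty": 0, "tz": 0, "spin": 0},
])

```text
clock: 7.35
position: [566.9, -10.9, 74.5]
eef_rot: [-0.011, 1.0, -0.0, 0.001]
wrist_force: [-5.6, -0.5, 9.3]
gripper_width: 11.2
gripper_force: 64.2
```

play_rows([
  {"jaw": 1, "tx": 0, "ty": 0, "tz": -0.05, "spin": 0},
  {"jaw": 1, "tx": 0, "ty": 0, "tz": 0, "spin": 0},
  {"jaw": 1, "tx": 0, "ty": 0, "tz": 0, "spin": 0},
  {"jaw": 1, "tx": 0, "ty": 0, "tz": 0, "spin": 0},
  {"jaw": 1, "tx": 0, "ty": 0, "tz": -2, "spin": 0},
  {"jaw": 1, "tx": 0, "ty": 0, "tz": -4, "spin": 0},
  {"jaw": 1, "tx": 2, "ty": 0, "tz": -4, "spin": 0},
  {"jaw": 1, "tx": 3, "ty": 0, "tz": -3.8, "spin": 0},
  {"jaw": 1, "tx": 3, "ty": 0, "tz": -2.5, "spin": 0},
  {"jaw": 1, "tx": 2, "ty": 0, "tz": 0, "spin": 0},
  {"jaw": 1, "tx": 0, "ty": 0, "tz": 0, "spin": 0},
])

```text
clock: 8.45
position: [465.3, -12.9, 237.4]
eef_rot: [-0.011, 1.0, -0.0, 0.001]
wrist_force: [0.1, 0.0, -0.5]
gripper_width: 85.5
gripper_force: 0.0
```

```bash
sed -i 's/(89,46)/(93,50)/;s/(48,)/(52,)/g' w.py; python3 w.py
```

```text
t8.45 pos [465.3 -12.9 237.4] yaw 1.21 tilt [ 0.14 -0.  ] F [ 0.1  0.  -0.5] M [-0.02 -0.02  0.  ] w 85.5 gf 0.0
blue
[391.6  96.7] [383, 86, 20, 23, 141] [[380.5, 105.0999984741211], [398.5, 83.9000015258789], [402.70001220703125, 87.4000015258789], [384.79998779296875, 108.5999984741211]] [[383.1, 114.7], [381.7, 134.7]]
    [[390.8, 105.5], [371.7, 119.3], [374.7, 123.7], [394.0, 110.0]]
    [[390.6, 124.1], [368.5, 140.0], [372.0, 145.1], [394.2, 129.3]]
[254.1 163.9] [248, 144, 13, 39, 415] [[248.0, 144.0], [260.0, 144.0], [260.0, 182.0], [248.0, 182.0]] [[450.0, -12.7], [459.0, -12.5]]
    [[430.3, -19.1], [430.0, -7.3], [468.7, -6.2], [469.0, -18.5]]
    [[436.2, -19.9], [435.9, -6.3], [480.6, -5.0], [480.9, -19.2]]
[254.3 263. ] [250, 228, 10, 66, 570] [[250.0, 228.0], [259.0, 228.0], [259.0, 293.0], [250.0, 293.0]] [[562.9, -9.9], [589.4, -9.3]]
    [[520.2, -15.5], [520.0, -5.8], [602.2, -3.6], [602.4, -14.0]]
    [[540.1, -15.8], [539.8, -4.6], [634.8, -2.0], [635.1, -14.0]]
[ 26.5 290.9] [0, 278, 88, 31, 1166] [[-3.0999999046325684, 305.3999938964844], [0.800000011920929,
[... 765 characters left out ...]
]
    [[577.5, -54.5], [556.7, -36.1], [577.4, -17.0], [599.0, -35.4]]
[274.7 255.1] [264, 245, 23, 21, 375] [[264.0, 245.0], [286.0, 245.0], [286.0, 265.0], [264.0, 265.0]] [[576.1, 16.4]]
    [[562.1, 2.3], [561.5, 30.0], [590.1, 31.5], [590.7, 3.2]]
[234.2 280.4] [223, 271, 23, 20, 345] [[220.0, 280.0], [234.0, 266.0], [248.5, 280.5], [234.5, 294.5]] [[614.5, -35.1]]
    [[614.4, -53.7], [593.1, -35.4], [614.3, -16.4], [636.4, -34.7]]
[274.1 280.4] [263, 271, 23, 20, 343] [[260.20001220703125, 276.3999938964844], [279.3999938964844, 266.79998779296875], [288.0, 284.0], [268.79998779296875, 293.6000061035156]] [[613.4, 17.3]]
    [[607.8, -1.2], [592.9, 23.2], [618.5, 35.7], [633.9, 11.0]]
```

View pics/w2.png

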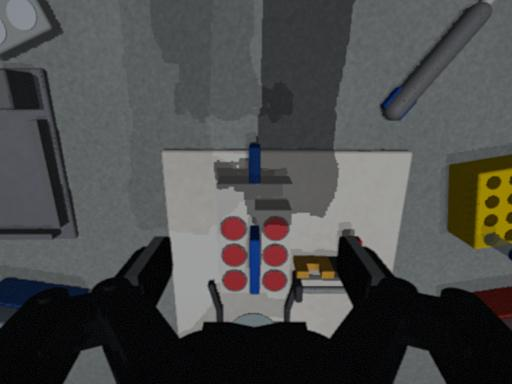

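The carrier stands at the apron, with its wells at rows 228–280 and the tab at (254,164). The rail tips are at about (211,283) and (299,290), so it is lined up. Its origin is about (557,−10) with yaw about 1.2°. Next I grip the tab.

play_rows([
  {"jaw": 1, "tx": 1.0, "ty": 0.1, "tz": 2, "spin": 0},
  {"jaw": 1, "tx": 0, "ty": 0, "tz": 4.5, "spin": 0},
  {"jaw": 1, "tx": 0, "ty": 0, "tz": 4.5, "spin": 0},
  {"jaw": 1, "tx": 0, "ty": 0, "tz": 4.5, "spin": 0},
  {"jaw": 1, "tx": 0, "ty": 0, "tz": 3, "spin": 0},
  {"jaw": 1, "tx": 0, "ty": 0, "tz": 2, "spin": 0},
  {"jaw": -1, "tx": 0, "ty": 0, "tz": 0, "spin": 0},
  {"jaw": -1, "tx": 0, "ty": 0, "tz": 0, "spin": 0},
  {"jaw": -1, "tx": 0, "ty": 0, "tz": 0, "spin": 0},
  {"jaw": -1, "tx": 0, "ty": 0, "tz": 0, "spin": 0},
  {"jaw": -1, "tx": 0, "ty": 0, "tz": 0, "spin": 0},
  {"jaw": -1, "tx": 0, "ty": 0, "tz": 0, "spin": 0},
])

```text
clock: 9.7
position: [457.6, -12.4, 32.0]
eef_rot: [-0.01, 1.0, -0.0, 0.001]
wrist_force: [-0.8, -1.0, 7.0]
gripper_width: 13.3
gripper_force: 59.4
```

```bash
python3 -c "
from h import *
st()"
```

```text
t9.70 pos [457.6 -12.4  32. ] yaw 1.19 tilt [ 0.14 -0.03] F [-0.8 -1.   7. ] M [-0.18  0.14 -0.15] w 13.3 gf 59.4
```

play_rows([
  {"jaw": -1, "tx": -0.5, "ty": -0.05, "tz": 0, "spin": 0.1},
  {"jaw": -1, "tx": -1, "ty": -0.04, "tz": 0, "spin": 0},
  {"jaw": -1, "tx": -1, "ty": 0, "tz": 0, "spin": 0},
  {"jaw": -1, "tx": -1, "ty": 0, "tz": 0, "spin": 0},
  {"jaw": -1, "tx": -1, "ty": 0, "tz": 0, "spin": 0},
  {"jaw": -1, "tx": -0.5, "ty": 0, "tz": 0, "spin": 0},
])

```text
clock: 10.3
position: [503.6, -12.1, 31.9]
eef_rot: [-0.01, 1.0, -0.0, -0.003]
wrist_force: [-19.8, -1.0, 23.5]
gripper_width: 12.8
gripper_force: 62.2
```

```bash
python3 -c "
from h import *
st()"
```

```text
t10.30 pos [503.6 -12.1  31.9] yaw 1.12 tilt [-0.31 -0.01] F [-19.8  -1.   23.5] M [-0.12  3.85 -0.05] w 12.8 gf 62.2
```

play_rows([
  {"jaw": -1, "tx": 0, "ty": 0, "tz": -0.1, "spin": 0},
  {"jaw": -1, "tx": -0.6, "ty": 0, "tz": 0, "spin": 0},
  {"jaw": -1, "tx": -0.7, "ty": 0, "tz": 0, "spin": 0},
  {"jaw": -1, "tx": -0.7, "ty": 0, "tz": 0, "spin": 0},
])

```text
clock: 10.7
position: [524.6, -11.7, 31.9]
eef_rot: [-0.01, 1.0, -0.0, -0.002]
wrist_force: [-9.7, -0.7, 9.6]
gripper_width: 13.0
gripper_force: 60.1
```

```bash
python3 -c "
from h import *
st()"
```

```text
t10.70 pos [524.6 -11.7  31.9] yaw 1.12 tilt [-0.21 -0.  ] F [-9.7 -0.7  9.6] M [-0.11  1.94  0.01] w 13.0 gf 60.1
```

play_rows([
  {"jaw": -1, "tx": -0.7, "ty": 0, "tz": -0.03, "spin": 0},
  {"jaw": -1, "tx": -0.7, "ty": 0, "tz": 0, "spin": 0},
  {"jaw": -1, "tx": -0.7, "ty": 0, "tz": 0, "spin": 0},
  {"jaw": -1, "tx": -0.7, "ty": 0, "tz": 0, "spin": 0},
])

```text
clock: 11.1
position: [553.3, -11.1, 31.9]
eef_rot: [-0.01, 1.0, 0.0, -0.002]
wrist_force: [-7.7, -0.3, 5.8]
gripper_width: 13.3
gripper_force: 59.4
```

```bash
python3 -c "
from h import *
st()"
```

```text
t11.10 pos [553.3 -11.1  31.9] yaw 1.12 tilt [-0.17 -0.  ] F [-7.7 -0.3  5.8] M [-0.05  1.51 -0.  ] w 13.3 gf 59.4
```

No side force, so it is sliding freely. Next is the last stretch.

play_rows([
  {"jaw": -1, "tx": -0.7, "ty": 0, "tz": 0, "spin": 0},
  {"jaw": -1, "tx": -0.7, "ty": 0, "tz": 0, "spin": 0},
  {"jaw": -1, "tx": -0.6, "ty": 0, "tz": 0, "spin": 0},
  {"jaw": -1, "tx": -0.5, "ty": 0, "tz": 0, "spin": 0},
])

```text
clock: 11.5
position: [578.3, -10.7, 32.0]
eef_rot: [-0.01, 1.0, -0.0, -0.001]
wrist_force: [-8.5, -0.9, 6.3]
gripper_width: 13.0
gripper_force: 59.5
```

play_rows([
  {"jaw": -1, "tx": -0.2, "ty": 0, "tz": 0, "spin": 0},
  {"jaw": -1, "tx": -0.2, "ty": 0, "tz": 0, "spin": 0},
  {"jaw": -1, "tx": -0.1, "ty": 0, "tz": 0, "spin": 0},
  {"jaw": -1, "tx": 0, "ty": 0, "tz": 0, "spin": 0},
])

```text
clock: 11.9
position: [583.3, -10.6, 32.0]
eef_rot: [-0.01, 1.0, -0.0, -0.001]
wrist_force: [-6.0, -2.1, 4.5]
gripper_width: 13.1
gripper_force: 59.4
```

play_rows([
  {"jaw": -1, "tx": -0.1, "ty": 0, "tz": 0, "spin": 0},
  {"jaw": -1, "tx": -0.1, "ty": 0, "tz": 0, "spin": 0},
  {"jaw": -1, "tx": -0.1, "ty": 0, "tz": 0, "spin": 0},
])

```text
clock: 12.2
position: [586.1, -10.5, 32.0]
eef_rot: [-0.01, 1.0, -0.0, -0.001]
wrist_force: [-7.8, -0.8, 4.5]
gripper_width: 12.8
gripper_force: 59.5
```

play_rows([
  {"jaw": -1, "tx": -0.1, "ty": 0, "tz": 0, "spin": 0},
  {"jaw": -1, "tx": -0.05, "ty": 0, "tz": 0, "spin": 0},
])

```text
clock: 12.4
position: [586.7, -10.5, 31.9]
eef_rot: [-0.01, 1.0, -0.0, -0.002]
wrist_force: [-11.7, -0.0, 9.2]
gripper_width: 13.3
gripper_force: 60.0
```

play_rows([
  {"jaw": -1, "tx": -0.1, "ty": 0, "tz": 0, "spin": 0},
  {"jaw": -1, "tx": -0.05, "ty": 0, "tz": 0, "spin": 0},
])

```text
clock: 12.6
position: [586.7, -10.5, 32.0]
eef_rot: [-0.01, 1.0, -0.0, -0.004]
wrist_force: [-17.6, -0.2, 12.9]
gripper_width: 13.1
gripper_force: 60.6
```

play_rows([
  {"jaw": -0.4, "tx": 0, "ty": 0, "tz": 0, "spin": 0},
  {"jaw": -0.4, "tx": 0, "ty": 0, "tz": 0, "spin": 0},
  {"jaw": -0.4, "tx": 0, "ty": 0, "tz": 0, "spin": 0},
  {"jaw": -0.4, "tx": 0.2, "ty": 0, "tz": -1, "spin": 0},
  {"jaw": -0.4, "tx": 0.2, "ty": 0, "tz": -2.5, "spin": 0},
  {"jaw": -0.4, "tx": 2, "ty": 0, "tz": -3, "spin": 0},
  {"jaw": -0.4, "tx": 3, "ty": 2, "tz": -3, "spin": 0},
  {"jaw": -0.4, "tx": 3.5, "ty": 3, "tz": -3, "spin": 0},
  {"jaw": -0.4, "tx": 3, "ty": 3, "tz": 0, "spin": 0},
  {"jaw": -0.4, "tx": 2, "ty": 1.5, "tz": 0, "spin": 0},
  {"jaw": -0.4, "tx": 0, "ty": 0, "tz": 0, "spin": 0},
])

```text
clock: 13.7
position: [451.1, 80.6, 155.8]
eef_rot: [-0.011, 1.0, 0.0, 0.001]
wrist_force: [0.5, -0.0, 0.0]
gripper_width: 25.6
gripper_force: 0.0
```

```bash
cat > b.py <<'E'
from h import *
st(); c=cam('wrist'); h=cv2.cvtColor(c['img'],cv2.COLOR_RGB2HSV)
def rep(n_,lo,hi,zs,amin=40):
    m=cv2.inRange(h,lo,hi); n,l,sa,ce=cv2.connectedComponentsWithStats(m)
    for i in range(1,n):
        if sa[i,4]>=amin:
            b=cv2.boxPoints(cv2.minAreaRect(cv2.findContours((l==i).astype('uint8'),0,1)[0][0]))
            print(n_,ce[i].round(1),sa[i].tolist())
            for z in zs: print('   z',z,onz(c,*ce[i],z)[:2].round(1),[onz(c,*p,z)[:2].round(1).tolist() for p in b])
rep('red',(0,120,70),(8,255,255),(51,52));rep('brass',(12,90,60),(28,255,255),(52,)); rep('blue',(100,110,40),(130,255,255),(93,50))
k=c['img'][:,:,::-1]; cv2.imwrite('pics/w5.png',cv2.resize(k,(800,600),interpolation=2))
E
python3 b.py
```

```text
t13.70 pos [451.1  80.6 155.8] yaw 1.28 tilt [0.08 0.04] F [ 0.5 -0.   0. ] M [0.01 0.01 0.01] w 25.6 gf 0.0
red [284.3 304.3] [280, 293, 11, 18, 110]
   z 51 [570.5 114.6] [[557.3, 109.6], [557.0, 119.5], [577.3, 120.7], [577.5, 110.6]]
   z 52 [569.7 114.5] [[556.5, 109.4], [556.3, 119.3], [576.4, 120.5], [576.7, 110.5]]
brass [463.3 237.2] [410, 176, 102, 125, 10500]
   z 52 [491.9 276.3] [[434.8, 216.2], [432.7, 303.8], [559.4, 340.3], [561.7, 239.5]]
brass [223.4 311.2] [220, 303, 8, 18, 90]
   z 52 [579.5  53.3] [[569.7, 50.0], [569.5, 57.0], [590.2, 56.9], [590.3, 49.8]]
brass [235.1 306.5] [228, 302, 13, 10, 61]
   z 52 [573.5  65.2] [[568.3, 58.0], [568.0, 70.0], [578.8, 70.1], [579.1, 58.0]]
brass [244.8 315.7] [230, 302, 28, 23, 278]
   z 52 [584.4  75. ] [[568.2, 60.0], [567.6, 87.0], [594.5, 87.7], [595.1, 60.0]]
blue [330.6 108.5] [320, 96, 24, 27, 197]
   z 93 [379.9 130.8] [[387.1, 122.8], [369.8, 135.4], [372.2, 138.9], [389.6, 126.3]]
   z 50 [380.2 142.1] [[389.0, 132.3], [367.9, 147.7], [370.8, 151.9], [392.0, 136.6]]
blue [351.8 125.8] [341, 114, 21, 23, 70]
   z 93 [390.8 146.4] [[397.9, 139.8], [382.8, 151.5], [383.9, 153.0], [399.0, 141.4]]
   z 50 [393.6 161.2] [[402.2, 153.1], [383.8, 167.3], [385.2, 169.1], [403.6, 155.0]]
blue [494.2 322.7] [477, 308, 35, 29, 590]
   z 93 [551.  287.3] [[546.1, 268.5], [529.8, 277.7], [553.5, 304.6], [570.7, 295.6]]
   z 50 [589.  333.1] [[583.0, 310.1], [563.2, 321.4], [592.1, 354.2], [613.1, 343.2]]
```

View pics/w5.png

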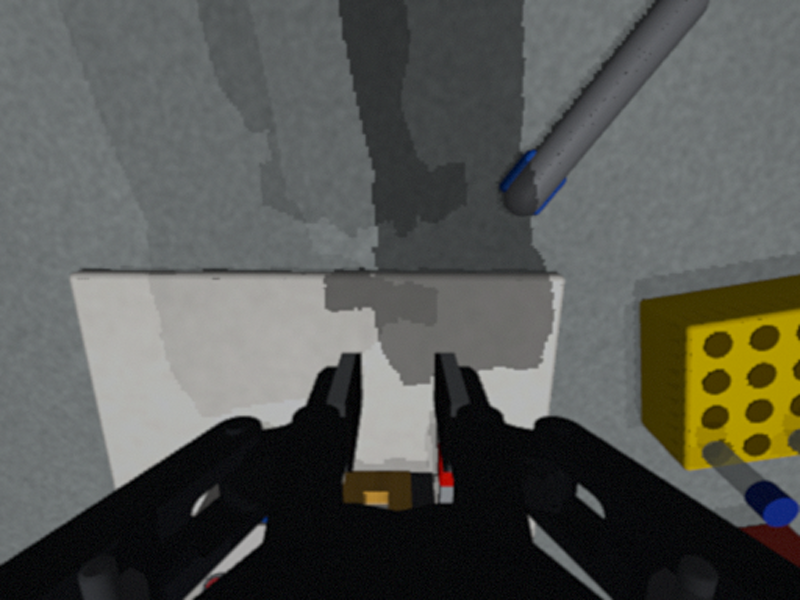

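The fingers hide the bolt in this view; only part of the comb shows, near (380,490), with the red grip at (445,485). I'll move to a better viewpoint over the tab.

play_rows([
  {"jaw": -1, "tx": -2, "ty": -3, "tz": 0, "spin": 0},
  {"jaw": -1, "tx": -3, "ty": -3, "tz": 0, "spin": 0},
  {"jaw": -1, "tx": -3, "ty": -2, "tz": 1, "spin": 0},
  {"jaw": -1, "tx": -3, "ty": -1, "tz": 2, "spin": 0},
  {"jaw": -1, "tx": -1.7, "ty": -0.3, "tz": 1.6, "spin": 0.1},
  {"jaw": -1, "tx": 0, "ty": 0, "tz": 0, "spin": 0},
  {"jaw": -1, "tx": 0, "ty": 0, "tz": 0, "spin": 0},
])

```text
clock: 14.45
position: [581.8, -12.0, 107.9]
eef_rot: [-0.008, 1.0, 0.0, -0.001]
wrist_force: [-0.2, 0.2, 0.2]
gripper_width: -0.1
gripper_force: 0.0
```

```bash
cat > b2.py <<'E'
from h import *
st(); c=cam('wrist'); h=cv2.cvtColor(c['img'],cv2.COLOR_RGB2HSV); np.save('c5.npy',c,allow_pickle=True)
for nm,lo,hi,z in(('red',(0,120,70),(8,255,255),51),('brass',(12,90,60),(28,255,255),52)):
    m=cv2.inRange(h,lo,hi); n,l,sa,ce=cv2.connectedComponentsWithStats(m)
    for i in range(1,n):
        if sa[i,4]>=30:
            x,y,w,hh,a=sa[i]; print(nm,ce[i].round(1),sa[i].tolist(),'bbox xy z%d'%z,onz(c,x,y,z)[:2].round(1),onz(c,x+w,y+hh,z)[:2].round(1))
k=c['img'][170:300,290:470,::-1]; cv2.imwrite('pics/w6.png',cv2.resize(k,None,fx=4.4,fy=4.4,interpolation=2))
E
python3 b2.py
```

```text
t14.45 pos [581.8 -12.  107.9] yaw 0.97 tilt [-0.1  0. ] F [-0.2  0.2  0.2] M [ 0.02 -0.01  0.01] w -0.1 gf 0.0
red [436.4 191.6] [423, 175, 27, 34, 717] bbox xy z51 [553.8 105.5] [578.5 129.7]
brass [347.8 234.3] [331, 223, 36, 23, 483] bbox xy z52 [590.5  44.8] [608.6  73.4]
brass [386.  238.8] [374, 232, 25, 14, 311] bbox xy z52 [597.1  77. ] [608.2  97.3]
```

View pics/w6.png

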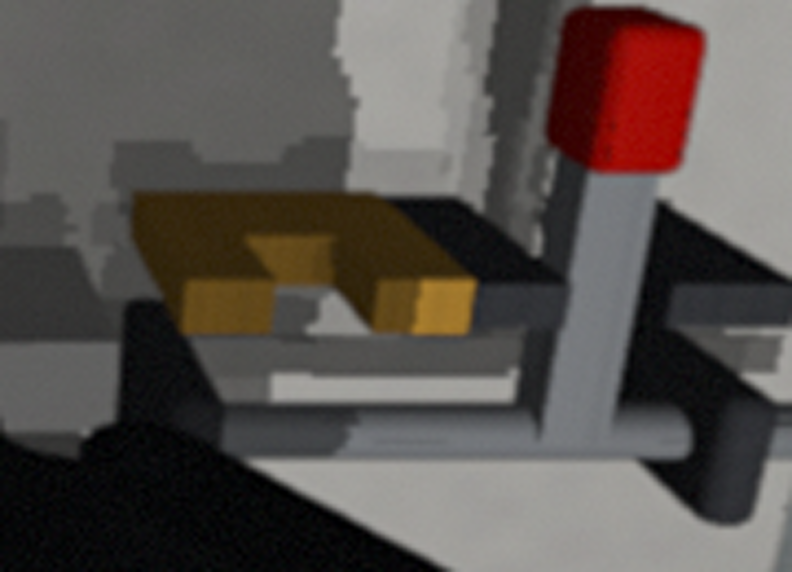

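The picture shows the comb clearly. In the crop, the far brass notch spans columns 273–373 at row 305 and the near notch spans 565–670. The grip's top face ends at columns 610–705, rows 20–170.

```bash
python3 - <<'E'
from h import *
c=np.load('c5.npy',allow_pickle=True).item()
p=lambda u,v,z:onz(c,290+u/4.4-.4,170+v/4.4-.4,z)[:2].round(1)
print('cam',np.array(c['extrinsics'])[:3,3].round(1))
for n,u,v,z in[('farL',273,305,52),('farR',373,305,52),('nearL',565,305,52),('nearR',670,305,52),('combnear',300,277,52),('combfar',230,333,52),
 ('gripTopFrontL',620,22,51),('gripTopFrontR',703,35,51),('gripTopRearL',598,170,51),('gripTopRearR',680,165,51),('armL@305',567,305,48),('armR@305',648,305,48),('arm at rod L',543,430,48),('armR rod',612,430,48)]: print(n,p(u,v,z))
E
```

```text
cam [509.4 -12.5 240.4]
farL [603.   61.3]
farR [602.7  78.1]
nearL [602.1 110.4]
nearR [601.8 128. ]
combnear [597.8  65.2]
combfar [608.3  54.6]
gripTopFrontL [553.4 110.7]
gripTopFrontR [555.3 124.2]
gripTopRearL [578.3 112. ]
gripTopRearR [577.2 125.2]
armL@305 [604.1 113.3]
armR@305 [603.8 127.2]
arm at rod L [628.5 113.6]
armR rod [628.3 125.8]
```

play_rows([
  {"jaw": -0.1, "tx": 0.3, "ty": 2.5, "tz": 0, "spin": 0},
  {"jaw": -0.1, "tx": 0.4, "ty": 4, "tz": 0, "spin": 0},
  {"jaw": -0.1, "tx": 0.4, "ty": 4, "tz": 0, "spin": 0},
  {"jaw": -0.1, "tx": 0.16, "ty": 2.6, "tz": 0, "spin": 0},
  {"jaw": -0.1, "tx": 0, "ty": 0, "tz": 0, "spin": 0},
  {"jaw": -0.1, "tx": 0, "ty": 0, "tz": 0, "spin": 0},
])

```text
clock: 15.1
position: [566.6, 120.0, 109.7]
eef_rot: [-0.01, 1.0, -0.0, 0.001]
wrist_force: [-0.3, 0.3, 0.2]
gripper_width: 38.7
gripper_force: 0.0
```

play_rows([
  {"jaw": -0.1, "tx": 0, "ty": 0, "tz": 2, "spin": 0},
  {"jaw": -0.1, "tx": 0, "ty": 0, "tz": 2.5, "spin": 0},
  {"jaw": -0.1, "tx": 0, "ty": 0, "tz": 1.8, "spin": 0},
  {"jaw": -0.1, "tx": 0, "ty": 0, "tz": 0.6, "spin": 0},
  {"jaw": -0.1, "tx": 0, "ty": 0, "tz": 0, "spin": 0},
])

```text
clock: 15.6
position: [566.4, 118.4, 39.1]
eef_rot: [-0.008, 1.0, -0.0, -0.001]
wrist_force: [-0.5, 0.3, -0.9]
gripper_width: 38.1
gripper_force: 0.0
```

play_rows([
  {"jaw": -1, "tx": 0, "ty": 0, "tz": 0, "spin": 0},
  {"jaw": -1, "tx": 0, "ty": 0, "tz": 0, "spin": 0},
  {"jaw": -1, "tx": 0, "ty": 0, "tz": 0, "spin": 0},
  {"jaw": -1, "tx": 0, "ty": 0, "tz": 0, "spin": 0},
  {"jaw": -1, "tx": 0, "ty": 0, "tz": 0, "spin": 0},
])

```text
clock: 16.1
position: [567.7, 117.9, 40.9]
eef_rot: [-0.008, 1.0, -0.001, 0.001]
wrist_force: [-0.2, -6.1, 2.2]
gripper_width: 14.8
gripper_force: 60.9
```

```bash
python3 -c "
from h import *
st()"
```

```text
t16.10 pos [567.7 117.9  40.9] yaw 0.95 tilt [ 0.13 -0.17] F [-0.2 -6.1  2.2] M [-1.16  0.12  0.01] w 14.8 gf 60.9
```

play_rows([
  {"jaw": -1, "tx": -0.07, "ty": 0, "tz": -0.6, "spin": 0},
  {"jaw": -1, "tx": -0.2, "ty": 0, "tz": -0.7, "spin": 0},
  {"jaw": -1, "tx": -0.22, "ty": 0, "tz": -0.6, "spin": 0},
  {"jaw": -1, "tx": -0.3, "ty": 0, "tz": -0.6, "spin": 0},
])

```text
clock: 16.5
position: [573.6, 117.9, 63.3]
eef_rot: [-0.008, 1.0, -0.002, -0.002]
wrist_force: [1.9, -4.8, -11.6]
gripper_width: 14.8
gripper_force: 58.6
```

```bash
python3 -c "
from h import *
st()"
```

```text
t16.50 pos [573.6 117.9  63.3] yaw 0.96 tilt [-0.19 -0.19] F [  1.9  -4.8 -11.6] M [-0.97  0.47 -0.03] w 14.8 gf 58.6
```

play_rows([
  {"jaw": -1, "tx": -0.36, "ty": 0, "tz": -0.58, "spin": 0},
  {"jaw": -1, "tx": -0.4, "ty": 0, "tz": -0.54, "spin": 0},
  {"jaw": -1, "tx": -0.45, "ty": 0, "tz": -0.48, "spin": 0},
  {"jaw": -1, "tx": -0.5, "ty": 0, "tz": -0.46, "spin": 0},
  {"jaw": -1, "tx": -0.25, "ty": 0, "tz": -0.2, "spin": 0},
  {"jaw": -1, "tx": 0, "ty": 0, "tz": 0, "spin": 0},
])

```text
clock: 17.1
position: [592.3, 118.3, 85.7]
eef_rot: [-0.008, 1.0, -0.002, -0.003]
wrist_force: [-4.4, -4.9, -7.8]
gripper_width: 14.7
gripper_force: 58.6
```

```bash
cat > r.py <<'E'
from h import *
st()
for n in('scene','top'):
    c=cam(n); h=cv2.cvtColor(c['img'],cv2.COLOR_RGB2HSV); m=cv2.inRange(h,(0,110,60),(8,255,255))|cv2.inRange(h,(172,110,60),(180,255,255))
    nn,l,sa,ce=cv2.connectedComponentsWithStats(m)
    for i in range(1,nn):
        x,y=ce[i]; 
        if (n=='scene' and 275<x<315 and 165<y<205 or n=='top' and 200<x<240 and 150<y<190) and sa[i,4]>4:
            print(n,ce[i].round(1),sa[i].tolist(),[onz(c,x,y,z)[:2].round(0).tolist() for z in(42,88)])
E
python3 r.py
```

```text
t17.10 pos [592.3 118.3  85.7] yaw 0.96 tilt [-0.31 -0.19] F [-4.4 -4.9 -7.8] M [-1.13  1.11 -0.05] w 14.7 gf 58.6
```

play_rows([
  {"jaw": -1, "tx": 0, "ty": -0.3, "tz": 0, "spin": 0},
  {"jaw": -1, "tx": 0, "ty": -0.4, "tz": 0, "spin": 0},
  {"jaw": -1, "tx": 0, "ty": -0.3, "tz": 0, "spin": 0},
])

```text
clock: 17.5
position: [592.7, 109.9, 85.9]
eef_rot: [-0.009, 1.0, 0.0, -0.002]
wrist_force: [-5.4, 1.2, -8.6]
gripper_width: 14.4
gripper_force: 58.7
```

play_rows([
  {"jaw": -1, "tx": 0, "ty": -0.6, "tz": 0, "spin": 0},
  {"jaw": -1, "tx": 0, "ty": -0.8, "tz": 0, "spin": 0},
  {"jaw": -1, "tx": 0, "ty": -0.8, "tz": 0, "spin": 0},
  {"jaw": -1, "tx": 0, "ty": -0.8, "tz": 0, "spin": 0},
  {"jaw": -1, "tx": 0, "ty": -0.6, "tz": 0, "spin": 0},
  {"jaw": -1, "tx": 0, "ty": -0.35, "tz": 0, "spin": 0},
  {"jaw": -1, "tx": 0, "ty": 0, "tz": 0, "spin": 0},
  {"jaw": -1, "tx": 0, "ty": 0, "tz": 0, "spin": 0},
])

```text
clock: 18.3
position: [593.3, 69.8, 85.9]
eef_rot: [-0.009, 1.0, -0.0, -0.002]
wrist_force: [-5.0, -1.6, -8.3]
gripper_width: 14.4
gripper_force: 58.7
```

```bash
python3 r.py; python3 - <<'E'
from h import *
c=cam('wrist','w7.png'); h=cv2.cvtColor(c['img'],cv2.COLOR_RGB2HSV)
for nm,lo,hi in(('red',(0,110,50),(8,255,255)),('brass',(12,90,50),(28,255,255))):
    n,l,sa,ce=cv2.connectedComponentsWithStats(cv2.inRange(h,lo,hi))
    for i in range(1,n):
        if sa[i,4]>=30: print(nm,ce[i].round(1),sa[i].tolist())
E
```

```text
t18.30 pos [593.3  69.8  85.9] yaw 1.00 tilt [-0.24 -0.04] F [-5.  -1.6 -8.3] M [-0.23  1.62 -0.11] w 14.4 gf 58.7
red [254.4 233.1] [238, 211, 34, 47, 1129]
red [498.  319.8] [482, 283, 30, 79, 1923]
brass [509.1 131.1] [505, 75, 7, 89, 340]
brass [251.7 219.1] [217, 208, 74, 28, 774]
```

play_rows([
  {"jaw": -1, "tx": 0.25, "ty": -0.1, "tz": 0.2, "spin": 0},
  {"jaw": -1, "tx": 0.5, "ty": 0, "tz": 0.46, "spin": 0},
  {"jaw": -1, "tx": 0.45, "ty": 0, "tz": 0.48, "spin": 0},
  {"jaw": -1, "tx": 0, "ty": 0, "tz": 0, "spin": 0},
])

```text
clock: 18.85
position: [586.7, 69.3, 79.2]
eef_rot: [-0.009, 1.0, 0.0, 0.005]
wrist_force: [0.4, -0.5, 7.0]
gripper_width: 14.3
gripper_force: 61.3
```

play_rows([
  {"jaw": -1, "tx": 0.4, "ty": 0, "tz": 0.54, "spin": 0},
  {"jaw": -1, "tx": 0, "ty": 0, "tz": 0, "spin": 0},
])

```text
clock: 19.05
position: [582.6, 69.3, 74.1]
eef_rot: [-0.009, 1.0, 0.0, 0.005]
wrist_force: [-1.9, -1.0, 10.4]
gripper_width: 14.6
gripper_force: 62.4
```

```bash
python3 -c "
from h import *
st()"
```

```text
t19.05 pos [582.6  69.3  74.1] yaw 1.02 tilt [0.57 0.03] F [-1.9 -1.  10.4] M [-0.14 -0.21 -0.09] w 14.6 gf 62.4
```

play_rows([
  {"jaw": -1, "tx": 0.36, "ty": 0, "tz": 0.58, "spin": 0},
  {"jaw": -1, "tx": 0.3, "ty": 0, "tz": 0.6, "spin": 0},
  {"jaw": -1, "tx": 0, "ty": 0, "tz": 0, "spin": 0},
])

```text
clock: 19.35
position: [575.8, 69.2, 61.9]
eef_rot: [-0.009, 1.0, 0.0, 0.005]
wrist_force: [-1.6, -0.7, 8.5]
gripper_width: 14.5
gripper_force: 63.3
```

```bash
python3 -c "
from h import *
st()"
```

```text
t19.35 pos [575.8  69.2  61.9] yaw 1.03 tilt [0.53 0.03] F [-1.6 -0.7  8.5] M [-0.05 -0.15 -0.03] w 14.5 gf 63.3
```

play_rows([
  {"jaw": -1, "tx": 0.25, "ty": 0, "tz": 0.6, "spin": 0},
  {"jaw": -1, "tx": 0.2, "ty": 0, "tz": 0.7, "spin": 0},
  {"jaw": -1, "tx": 0.1, "ty": 0, "tz": 0.6, "spin": 0},
  {"jaw": -1, "tx": 0, "ty": 0, "tz": 0.1, "spin": 0},
  {"jaw": -1, "tx": 0, "ty": 0, "tz": 0, "spin": 0},
])

```text
clock: 19.85
position: [570.7, 69.1, 42.6]
eef_rot: [-0.009, 1.0, 0.0, 0.005]
wrist_force: [-3.5, -0.6, 10.7]
gripper_width: 14.2
gripper_force: 66.1
```

```bash
python3 -c "
from h import *
st()"
```

```text
t19.85 pos [570.7  69.1  42.6] yaw 1.02 tilt [0.55 0.03] F [-3.5 -0.6 10.7] M [-0.1   0.22 -0.08] w 14.2 gf 66.1
```

play_rows([
  {"jaw": -1, "tx": 0, "ty": 0, "tz": 0.15, "spin": 0},
  {"jaw": -0.1, "tx": 0, "ty": 0, "tz": 0, "spin": 0},
  {"jaw": -0.1, "tx": 0, "ty": 0, "tz": 0, "spin": 0},
  {"jaw": -0.1, "tx": 0, "ty": 0, "tz": 0, "spin": 0},
  {"jaw": -0.1, "tx": 0, "ty": 0, "tz": 0, "spin": 0},
  {"jaw": -0.1, "tx": 0.2, "ty": 0, "tz": -1, "spin": 0},
  {"jaw": -0.1, "tx": 0.2, "ty": 0, "tz": -2.5, "spin": 0},
  {"jaw": -0.1, "tx": 0, "ty": 0, "tz": -3, "spin": 0},
  {"jaw": -0.1, "tx": -0.5, "ty": -2.5, "tz": 0, "spin": 0},
  {"jaw": -0.7, "tx": -0.5, "ty": -4, "tz": 0, "spin": 0},
  {"jaw": -1, "tx": 0, "ty": -3, "tz": 0, "spin": 0},
  {"jaw": -1, "tx": 0, "ty": 0, "tz": 0, "spin": 0},
])

```text
clock: 21.05
position: [575.1, -28.9, 102.5]
eef_rot: [-0.007, 1.0, -0.0, 0.0]
wrist_force: [-0.6, 0.9, 0.4]
gripper_width: -0.0
gripper_force: 0.0
```

```bash
sed -i 's/c5.npy/c6.npy/;s/w6.png/w8.png/' b2.py; python3 b2.py; python3 r.py
```

```text
t21.05 pos [575.1 -28.9 102.5] yaw 0.80 tilt [ 0.03 -0.06] F [-0.6  0.9  0.4] M [0.03 0.02 0.01] w -0.0 gf 0.0
red [394.8 203.4] [383, 187, 24, 34, 673] bbox xy z51 [555.   59.5] [579.8  80.1]
brass [366.  250.9] [355, 244, 23, 14, 291] bbox xy z52 [597.9  45.1] [609.   63.3]
brass [411.  250.5] [398, 244, 27, 14, 334] bbox xy z52 [597.4  76.1] [608.5  97.8]
t21.10 pos [574.9 -27.3 102.3] yaw 0.86 tilt [0.02 0.01] F [ 0.5 -0.4  0.4] M [ 0.04 -0.05  0.01] w 0.1 gf 0.0
scene [284.1 192. ] [281, 189, 7, 7, 33] [[569.0, 67.0], [586.0, 29.0]]
top [225.6 175.1] [224, 172, 4, 7, 25] [[568.0, 69.0], [556.0, 68.0]]
```

The handle reads level at (568,68,42) in both views. I'll confirm by lightly touching the top of the grip with the closed fingertips.

play_rows([
  {"jaw": -1, "tx": 0.25, "ty": 3, "tz": 0, "spin": 0},
  {"jaw": -1, "tx": 0.25, "ty": 4, "tz": 0, "spin": 0},
  {"jaw": -1, "tx": 0.25, "ty": 2.7, "tz": 0, "spin": 0},
  {"jaw": -1, "tx": 0, "ty": 0, "tz": 1.5, "spin": 0},
  {"jaw": -1, "tx": 0, "ty": 0, "tz": 1.3, "spin": 0},
  {"jaw": -1, "tx": 0, "ty": 0, "tz": 0.6, "spin": 0},
  {"jaw": -1, "tx": 0, "ty": 0, "tz": 0.3, "spin": 0},
  {"jaw": -1, "tx": 0, "ty": 0, "tz": 0, "spin": 0},
])

```text
clock: 22.0
position: [565.4, 70.5, 64.5]
eef_rot: [-0.009, 1.0, -0.0, -0.0]
wrist_force: [-0.5, -1.0, 0.4]
gripper_width: -0.1
gripper_force: 0.0
```

play_rows([
  {"jaw": -1, "tx": 0, "ty": 0, "tz": 0.2, "spin": 0},
  {"jaw": -1, "tx": 0, "ty": 0, "tz": 0, "spin": 0},
])

```text
clock: 22.2
position: [565.9, 70.6, 63.1]
eef_rot: [-0.009, 1.0, 0.0, 0.0]
wrist_force: [0.6, -0.4, 0.4]
gripper_width: 0.1
gripper_force: 0.0
```

The tips reach z=52 without contact, so the handle is fully down. I retreat and do a final check.

play_rows([
  {"jaw": -1, "tx": 0, "ty": 0, "tz": -3, "spin": 0},
  {"jaw": -1, "tx": 1, "ty": -1, "tz": -4, "spin": 0},
  {"jaw": -1, "tx": 3, "ty": -3, "tz": -4, "spin": 0},
  {"jaw": -1, "tx": 4, "ty": -3, "tz": -4, "spin": 0},
  {"jaw": -1, "tx": 3, "ty": -1, "tz": -2, "spin": 0},
  {"jaw": -1, "tx": 0, "ty": 0, "tz": 0, "spin": 0},
  {"jaw": -1, "tx": 0, "ty": 0, "tz": 0, "spin": 0},
  {"jaw": -1, "tx": 0, "ty": 0, "tz": 0, "spin": 0},
])

```text
clock: 23.0
position: [470.4, 0.2, 217.7]
eef_rot: [-0.009, 1.0, 0.0, -0.0]
wrist_force: [0.7, 0.1, -0.8]
gripper_width: -0.3
gripper_force: 0.0
```

```bash
python3 r.py; python3 w.py | grep -A2 '^\[2[0-9][0-9]' | head -30
```

```text
t23.00 pos [4.704e+02 2.000e-01 2.177e+02] yaw 1.02 tilt [-0.02  0.01] F [ 0.7  0.1 -0.8] M [ 0.02  0.01 -0.04] w -0.3 gf 0.0
scene [284.1 192. ] [281, 189, 7, 7, 33] [[569.0, 67.0], [586.0, 29.0]]
top [225.1 175.2] [224, 172, 3, 7, 18] [[568.0, 71.0], [556.0, 70.0]]
```

```bash
python3 w.py | sed -n 1,14p; python3 - <<'E'
from h import *
for n,bx in(('top',(215,275,120,200)),('scene',(260,330,180,240))):
    c=cam(n); h=cv2.cvtColor(c['img'],cv2.COLOR_RGB2HSV); nn,l,sa,ce=cv2.connectedComponentsWithStats(cv2.inRange(h,(100,100,40),(130,255,255)))
    for i in range(1,nn):
        x,y=ce[i]
        if bx[0]<x<bx[1] and bx[2]<y<bx[3] and sa[i,4]>5: print(n,ce[i].round(1),sa[i].tolist(),[onz(c,x,y,z)[:2].round(0).tolist() for z in(45,90)])
E
```

```text
t23.15 pos [4.702e+02 4.000e-01 2.171e+02] yaw 1.05 tilt [-0.12  0.  ] F [ 0.1 -0.6 -0.8] M [-0.02 -0.01 -0.02] w -0.1 gf 0.0
blue
[388.   92.3] [378, 81, 22, 24, 163] [[376.20001220703125, 101.5999984741211], [395.8999938964844, 78.30000305175781], [400.20001220703125, 82.0], [380.5, 105.30000305175781]] [[384.8, 115.5], [382.7, 134.8]]
    [[392.8, 106.3], [373.5, 120.4], [376.3, 124.6], [395.8, 110.6]]
    [[391.9, 124.2], [369.4, 140.6], [372.7, 145.5], [395.4, 129.1]]
[ 35.5 308.2] [0, 286, 71, 52, 2431] [[-6.300000190734863, 329.79998779296875], [0.10000000149011612, 285.6000061035156], [73.80000305175781, 296.1000061035156], [67.5, 340.3999938964844]] [[615.0, -234.8], [651.4, -274.1]]
    [[645.0, -287.5], [586.9, -266.7], [598.6, -190.4], [658.1, -207.2]]
    [[686.4, -335.6], [618.6, -311.3], [632.3, -222.3], [701.7, -241.9]]
red
[309.7 253.6] [303, 244, 14, 20, 253] [[303.0, 244.0], [316.0, 244.0], [316.0, 263.0], [303.0, 263.0]] [[565.5, 69.0]]
    [[553.1, 60.2], [552.8, 75.5], [578.0, 77.5], [578.4, 61.9]]
[485. 328.] [464, 323, 48, 15, 186] [[462.3999938964844, 329.8999938964844], [509.6000061035156, 317.6000061035156], [511.5, 325.1000061035156], [464.3999938964844, 337.3999938964844]] [[669.1, 304.6]]
    [[672.8, 276.1], [652.3, 332.0], [663.8, 337.8], [684.7, 281.4]]
scene [278.3 210.2] [274, 206, 11, 10, 73] [[591.0, -19.0], [608.0, -53.0]]
scene [304.9 211.4] [300, 208, 13, 7, 52] [[671.0, 21.0], [684.0, -15.0]]
```

```bash
python3 -c "
from station import bot
print(bot.close_job())"
```

```text
the job is handed in; nothing more can be done
None
```

The carrier is fully home against the end stop and bolted in, with the handle fully down in the brass far notch and the gripper clear of everything; I handed the job in at about 23 s.

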